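# Latch the tube carriage of a bench photometer at its reading stop and start the reading

### The arm

A 6-joint arm with a two-finger parallel gripper is mounted at the origin on a cart in front of the work surface, level with it; the furniture and walls round the work are solid. World frame = base frame: x ahead of the robot, y to its left, z up, the work surface at z = 0. Lengths are in mm, angles in rad, forces in N, time in s.
With the tool pointing down it reaches from about 275 to 750 mm from the base axis. Payload 10.2 kg.
Tool frame: the origin (TCP) lies between the finger pads; the fingertips stand 22 mm ahead of it and the grasp point (between the pads) lies 3 mm ahead of it (ctrl.nose_length is the distance from the TCP to the fingertips, in mm); y points along the fingers, z is the direction in which the jaws open and shut, and the axes are right-handed (so a half turn about y gives the same grasp; the last joint's range is limited). The gripper opens to 85 mm and grips with 20 to 120 N. Pads are 22 mm wide; open, the fingers measure 114 mm over their backs; the gripper's body (76 mm by 85 mm) begins 54 mm behind the grasp point. The pads swing forward as they close: fully open they stand 13 mm farther back than shut.
Start: joints at [0.954, 0.313, 1.498, -0, 1.331, -0.223], TCP at [201.456, 484.816, 253.294] pointing down, gripper open.
Joint ranges: [-2.94, 2.94], [-0.97, 2.17], [0.19, 2.56], [-1.23, 4.37], [0.02, 3.11], [-2.88, 2.88]. Speed limits (rad/s): [2.39, 2.39, 3.01, 3.14, 3.14, 3.14].

### API

Orientations are given as a unit quaternion [w, x, y, z].
In Python, from rig import ctrl, eyes, models gives the robot as it stands.
- The arm moves only by the shell command python3 -m crank 'ROWS' [FORCE]. ROWS is JSON, a list of rows, each an object with "dp": the shift along the tool's x, y, z in mm, a list of three; "roll": the turn about the tool's y in rad; "gripper": the closure in counts, from 0 (fully open) to 255 (shut). A call has 1 to 10 rows; each row is the pose to reach, as a shift and turn from the pose commanded when the call began, along the tool's axes at that moment; what a row does not reach only later rows make up. A row lasts 1/12 s, in which the tool goes at most 41.7 mm and 7.16 degrees, less where a joint would pass 70% of its speed; a pose out of reach is approached as far as the arm can. A call with a gripper value outside its range is refused whole. The fingers move at their own pace and stop on an object; FORCE is the grip in N (left out, the last holds). Time passes only in rows, so rows that repeat a pose let the fingers close. It gives the time, the measured TCP pose, the force and the opening at its end, in the units of the state.
- ctrl.sense(): the state, without advancing time (a new reading comes with each control period).
- eyes.capture(name): name is "scene" or "top" or "wrist"; returns a dict with "color" (400x640x3 uint8, red, green, blue), "fx", "fy", "cx", "cy" (pixels), "distortion" ([k1, k2, p1, p2, k3] as OpenCV has them; the pictures are not rectified), "R" (3x3) and "t" (3): a world point X has camera coordinates R X + t. Camera axes: x right, y down, z forward; pixel columns grow to the right and rows downward; lengths in mm; the calibration is good to about 2 mm. A picture is of the moment at which its call begins. There is no depth.
- ctrl.finish_job(): hands the job in, once; it reports no verdict.
Trained networks look in a picture, given as the dict that the camera call returned (one of the last four; its "shot" number tells which), for a name from the list of things; names that differ only in an ending like _2 or _b are one class to them, and where a whole thing is asked for, a point or a joint stands for the part that bears it (a point fixed in the world has none). Each returns a list of dicts, best first, with "confidence" (0 to 1); they miss things now and then, are a little off and sometimes report something else, mostly with a low value. They report only what shows in the picture. A call takes as long as a camera call.
- models.spot_in(picture, label): "extent" ([centre column, centre row, width, height] in pixels, round what is visible of it).
- models.spot_point(picture, label): "centre" ([column, row] in pixels: a listed point, or the origin of a listed thing).
The state is a dict: "time_s": time; "joints": joint angles; "dq": joint speeds; "tau": joint torques, N m; "eef_pos": TCP position; "ee_rot": TCP orientation; "force": force on the tool from outside, world axes, zero at the start; "wrist_torque": the same for the moment, N m; "grip_width": opening from 0.0 (shut) to 1.0 (fully open).
Only numpy, scipy, OpenCV 4.12 (cv2) and the standard library are available. Lean on these libraries where they do the work, as an engineer would, in place of code of your own. Each camera call takes 0.05 s, during which the arm holds its last target. There are 200 camera calls.

### The job

A capped sample tube stands in the sprung carriage of the small bench photometer. With the fingertips push the carriage in by its front plate, on past the point where the stop pin drops, then let it go so that it springs back and stays latched against the pin with the tube in the light path; only then press the start key on top of the housing fully down and let it come up again. This is pushing and pressing only: do not touch the tube, pick nothing up, and leave the beaker, the lying tube and the dish where they are.

Things in the scene. Friction and masses are not known exactly. Their poses are not given: they have to be found in the camera images.
- photometer: bench photometer, fixed: white housing with grey head, 108 mm deep (its x = -2 to 106), 118 mm wide, head top 140 mm high, sloped display at the rear up to 160 mm high. Origin on the worktop under the middle of the housing's front face; x points from front (robot side) to back, the way the carriage is pushed in; z up. Its base plate, 10 mm high, reaches 107 mm in front of the origin
- tube_carriage (a joint): slide of the tube carriage along the photometer's +x, m: 0 = out (its spring holds it there), 0.045 = latched mid position, 0.058 = inner end stop. Spring 2 N at 0 to 6 N at 0.058, plus 1 N of damping at 30 mm/s. The stop pin drops just beyond 0.045: push to 0.050-0.056. Released sooner, it springs all the way out; released after the pin has dropped, it comes back to 0.045 and stays
- push_face (a point): middle of the front face of the carriage's push plate (upright grey plate, 60 mm wide, 8 mm thick, from 13 to 59 mm above the worktop). This point is 45 mm above the worktop and, carriage out, 118 mm in front of the photometer's origin; it moves with the carriage. Axes as the photometer's: push along +x. The tube's axis is 88 mm behind this face
- stop_pin (a joint): spring-loaded stop pin (upright 6 mm steel plunger with a black knurled knob 15 mm across, top 76 mm high, on a bracket right of the carriage, 22 mm in front of the housing), m: 0 = up, riding on the carriage's catch bar; about 0.0065 = dropped behind the bar's shoulder, so that the carriage cannot come out
- start_key (a joint): travel of the start key, in m: 0 = up, 0.005 = fully down; sprung, about 4 N at the bottom
- start_key_top (a point): middle of the top of the start key, a white round key 22 mm across in a black collar 38 mm across, on top of the head, 26 mm behind the housing's front face; its top is 161 mm above the worktop and 9 mm above the collar. Press straight down
- sample_tube: capped sample tube, 20 mm across, 80 mm tall, standing in the carriage's well (26 mm deep); origin at the middle of its foot, z along the tube. Its cap is 99 mm above the worktop. Not to be touched
- well_floor (a point): middle of the floor of the tube well in the carriage, 19 mm above the worktop; the tube's foot stands here
- small_beaker: small glass beaker, 52 mm across, 61 mm tall, bystander; origin at the middle of its foot
- lying_tube: capped sample tube lying on the worktop, 81 x 25 x 21 mm, bystander; origin at the middle of its underside
- petri_dish: closed petri dish, 61 mm across, 15 mm tall, bystander; origin at the middle of its underside

How it is judged:
By the outcome, as a careful person would: the job done as asked, in the order asked, and still so for the second after the job is handed in, with the robot touching nothing.
It also fails if it takes over 43 s, if anything falls off the work surface, if the arm or the gripper's body presses on something with over 40 N, if the wrist force passes 120 N, or if a joint passes its speed limit or range.

## Working session

There is one attempt and no reset: what is moved stays moved. The work goes in short steps, Python scripts to look and compute and a shell command to move; the robot and the scene stay as the last step left them, time stands still between calls to the robot, and variables do not carry over. Pictures are saved under pics/ and viewed, about 8 in all and at most 12, crops included, and the job is handed in when it is done.

```bash
mkdir -p pics; cat > h.py <<'E'
from rig import ctrl, eyes, models
import numpy as np, cv2
def ray(p,uv):
    K=np.array([[p["fx"],0,p["cx"]],[0,p["fy"],p["cy"]],[0,0,1.]])
    n=cv2.undistortPoints(np.array([[uv]],float),K,np.array(p["distortion"],float))[0,0]
    R=np.array(p["R"]);t=np.array(p["t"]).ravel()
    return -R.T@t, R.T@np.array([n[0],n[1],1.])
def atz(p,uv,z):
    c,d=ray(p,uv); return c+d*(z-c[2])/d[2]
def tri(rs):
    A=np.zeros((3,3));b=np.zeros(3)
    for c,d in rs:
        d=d/np.linalg.norm(d);P=np.eye(3)-np.outer(d,d);A+=P;b+=P@c
    return np.linalg.solve(A,b)
def proj(p,X):
    K=np.array([[p["fx"],0,p["cx"]],[0,p["fy"],p["cy"]],[0,0,1.]])
    return cv2.projectPoints(np.array(X,float).reshape(-1,1,3),cv2.Rodrigues(np.array(p["R"],float))[0],np.array(p["t"],float).reshape(3,1),K,np.array(p["distortion"],float))[0][:,0]
def save(p,n): cv2.imwrite("pics/"+n,p["color"][:,:,::-1])
E
python3 - <<'E'
from h import *
np.set_printoptions(precision=1,suppress=True)
s=ctrl.sense();print(s["time_s"],s["eef_pos"],s["ee_rot"],s["force"],s["grip_width"],ctrl.nose_length)
P={n:eyes.capture(n) for n in("scene","top","wrist")}
for n in P: save(P[n],n+"0.png")
Z=dict(photometer=0,push_face=45,start_key_top=161,well_floor=19,sample_tube=19,small_beaker=0,lying_tube=0,petri_dish=0,stop_pin=76)
for l,z in Z.items():
    rs=[]
    for n in P:
        r=models.spot_point(P[n],l)
        for q in r[:2]: print(l,n,round(q["confidence"],2),np.array(q["centre"]),atz(P[n],q["centre"],z))
        if r and r[0]["confidence"]>.4: rs.append(ray(P[n],r[0]["centre"]))
    if len(rs)>1: print("   tri",tri(rs))
a=np.hstack([P["scene"]["color"],P["top"]["color"]]);cv2.imwrite("pics/both0.png",np.vstack([P["scene"]["color"],P["top"]["color"]])[:,:,::-1][:, :])
E
cd pics; python3 -c "
import cv2;i=cv2.imread('both0.png');print(i.shape);cv2.imwrite('both1.png',cv2.resize(i,(480,600)))"
```

```text
0.0 [201.3 484.6 252.7] [-0.7  0.7 -0.1  0.1] [0.1 0.1 0.6] 0.9984675767377525 22.0
photometer top 0.69 [315.2 167.9] [622.2 134.2   0. ]
push_face scene 0.9 [311.1 230. ] [499.6 152.1  45. ]
push_face top 0.94 [303.9 207.5] [505.  164.2  45. ]
   tri [500.3 162.   50.6]
start_key_top scene 0.46 [265.6 170.9] [639.3 128.1 161. ]
start_key_top scene 0.19 [368.1 225.9] [322.3 249.5 161. ]
start_key_top top 0.52 [317.2 158.7] [627.  129.3 161. ]
   tri [631.1 131.7 163.8]
well_floor scene 0.97 [280.7 232.3] [579.9 160.6  19. ]
well_floor top 0.83 [310.5 179.8] [585.5 147.1  19. ]
   tri [586.9 147.5   9.6]
sample_tube top 0.39 [310.7 178.2] [590.1 146.6  19. ]
sample_tube top 0.25 [239.3 248.4] [387.3 345.9  19. ]
small_beaker scene 0.82 [316.5 303.8] [389.3 342.5   0. ]
small_beaker scene 0.28 [272.  231.4] [616.9 141.5   0. ]
small_beaker top 0.74 [241.2 246.4] [392.1 343.6   0. ]
small_beaker top 0.69 [317.7 165.6] [629. 127.   0.]
small_beaker wrist 0.7 [275.7 342.7] [394.7 342.7   0. ]
   tri [391.4 343.4   1.5]
lying_tube scene 0.46 [369.3 223.3] [410.6 -15.7   0. ]
lying_tube top 0.49 [367.6 244.6] [402.  -20.3   0. ]
lying_tube top 0.3 [317.3 153.2] [665.3 128.7   0. ]
   tri [406.5 -18.5  -0.3]
petri_dish top 0.94 [401.7 238.1] [ 422.1 -118.7    0. ]Traceback (most recent call last):
  File "<stdin>", line 10, in <module>
ValueError: it knows: lying_tube, petri_dish, photometer, push_face, sample_tube, small_beaker, start_key_top, well_floor
[ WARN:0@0.011] global loadsave.cpp:275 findDecoder imread_('both0.png'): can't open/read file: check file path/integrity
Traceback (most recent call last):
AttributeError: 'NoneType' object has no attribute 'shape'
```

View pics/scene0.png

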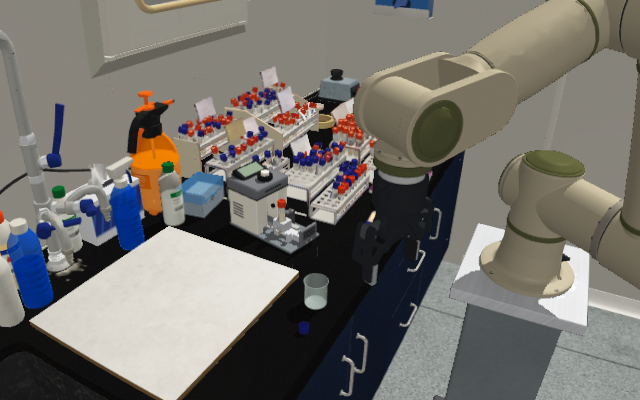

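View pics/top0.png

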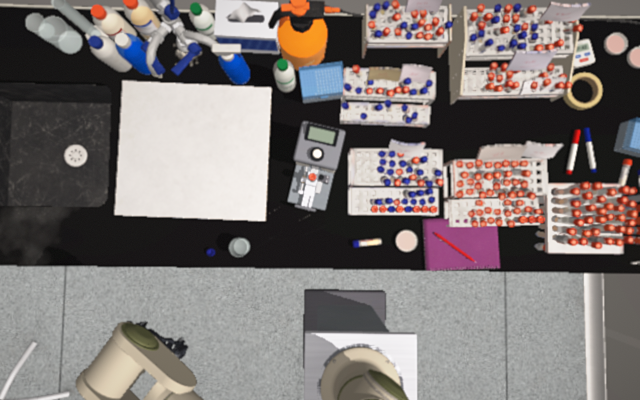

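The scene view shows the photometer at about (265,200), with the carriage facing the robot. The top view shows its key at (317,154) and its carriage at (310,190), yawed by roughly -15°. Next I'll work out the tool axes and move to a closer viewpoint.

```bash
cat >> h.py <<'E'
from scipy.spatial.transform import Rotation as Ro
def pose():
    s=ctrl.sense();q=s["ee_rot"];return s,np.array(s["eef_pos"]),Ro.from_quat([q[1],q[2],q[3],q[0]]).as_matrix()
def todp(target):
    s,p,M=pose();return M.T@(np.array(target)-p)
E
python3 - <<'E'
from h import *
np.set_printoptions(precision=3,suppress=True)
s,p,M=pose();print(M); print(np.degrees(np.arctan2(M[1],M[0])))
print(todp([470,165,270]))
E
```

```text
[[ 0.923 -0.     0.384]
 [-0.384 -0.     0.923]
 [-0.    -1.    -0.   ]]
[ -22.563 -112.565   67.437]
[ 370.702  -16.703 -192.302]
```

```bash
python3 -m crank '[{"dp":[30,-2,-15],"roll":-0.05,"gripper":255},{"dp":[60,-4,-31],"roll":-0.1,"gripper":255},{"dp":[90,-6,-47],"roll":-0.15,"gripper":255},{"dp":[120,-8,-62],"roll":-0.15,"gripper":255},{"dp":[150,-10,-78],"roll":-0.15,"gripper":255},{"dp":[180,-12,-93],"roll":-0.15,"gripper":255},{"dp":[210,-14,-109],"roll":-0.15,"gripper":255},{"dp":[240,-16,-125],"roll":-0.15,"gripper":255},{"dp":[240,-16,-125],"roll":-0.15,"gripper":255}]'
python3 - <<'E'
from h import *
np.set_printoptions(precision=1,suppress=True)
s,p,M=pose();print(p,np.degrees(np.arctan2(M[1,0],M[0,0])),ctrl.nose_length,s["force"])
print(todp([450,170,270]))
E
```

```text
time_s: 2.1
eef_pos: [378.1, 273.9, 269.6]
ee_rot: [-0.701, 0.702, -0.087, 0.088]
force: [-1.2, -0.4, 0.1]
grip_width: -0.0
[378.1 273.9 269.6] -14.242727816275158 22.0 [-1.2 -0.4  0.1]
[ 95.2  -0.2 -83. ]
```

```bash
python3 -m crank '[{"dp":[25,0,-21]},{"dp":[50,0,-42]},{"dp":[75,0,-63]},{"dp":[95,0,-83]},{"dp":[95,0,-83]},{"dp":[95,0,-83]}]'
cat > look.py <<'E'
from h import *
import sys
np.set_printoptions(precision=1,suppress=True)
s,p,M=pose();print(p,np.degrees(np.arctan2(M[1,0],M[0,0])),s["force"])
P={n:eyes.capture(n) for n in("top","wrist","scene")}
save(P["wrist"],sys.argv[1])
for l,z in dict(photometer=0,push_face=45,start_key_top=161,well_floor=19).items():
    rs=[]
    for n in P:
        r=models.spot_point(P[n],l)
        for q in r[:1]: print(l,n,round(q["confidence"],2),np.array(q["centre"]),atz(P[n],q["centre"],z))
        if r and r[0]["confidence"]>.4: rs.append(ray(P[n],r[0]["centre"]))
    if len(rs)>1: print("   tri",tri(rs))
E
python3 look.py w1.png
```

```text
[378.1 273.9 269.6] -14.242727816275158 [-1.2 -0.4  0.1]
photometer top 0.93 [314.8 167.9] [622.2 135.3   0. ]
photometer scene 0.85 [272.6 227.7] [624.7 125.3   0. ]
   tri [620.3 134.8   6.6]
push_face top 0.85 [301.9 207.8] [504.1 169.8  45. ]
push_face wrist 0.4 [251.3 296.8] [499.8 163.4  45. ]
push_face scene 0.72 [307.4 233.8] [499.6 171.6  45. ]
   tri [502.7 169.1  42.9]
start_key_top top 0.61 [314.4 153.2] [641.1 136.7 161. ]
start_key_top scene 0.6 [263.6 170.5] [644.8 128.6 161. ]
   tri [640.1 136.5 165.4]
well_floor top 0.61 [313.8 180.2] [584.5 137.7  19. ]
well_floor scene 0.82 [279.9 229.8] [587.5 151.3  19. ]
   tri [589.2 139.7  11.7]$[0]: bad value
```

View pics/w1.png

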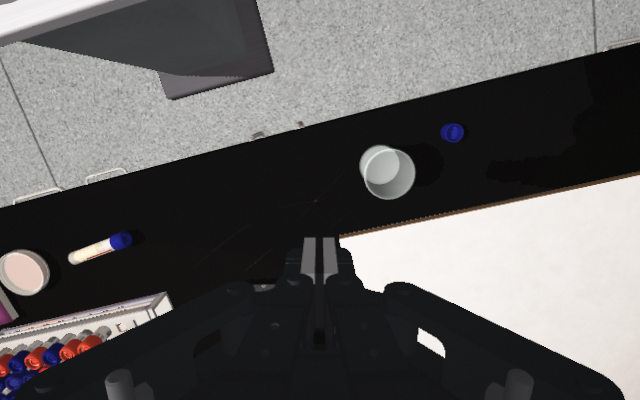

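The wrist view looks back towards the robot: the beaker is at (388,172), and the gripper hides the photometer. The move was refused because each row needs a gripper value. I'll hover above and behind the photometer instead, so the camera sees it.

```bash
python3 - <<'E'
from h import *
print(todp([670,122,300]).round(1))
E
```

```text
[323.7 -30.7 -79.6]
```

```bash
python3 -m crank '[{"dp":[30,-10,-8],"roll":0,"gripper":255},{"dp":[65,-20,-16],"roll":0,"gripper":255},{"dp":[100,-30,-25],"roll":0,"gripper":255},{"dp":[135,-30,-33],"roll":0,"gripper":255},{"dp":[170,-30,-42],"roll":0,"gripper":255},{"dp":[205,-30,-50],"roll":0,"gripper":255},{"dp":[240,-30,-59],"roll":0,"gripper":255},{"dp":[280,-30,-70],"roll":0,"gripper":255},{"dp":[323,-30,-80],"roll":0,"gripper":255},{"dp":[323,-30,-80],"roll":0,"gripper":255}]'
python3 look.py w2.png
```

```text
time_s: 3.68
eef_pos: [673.5, 117.3, 295.4]
ee_rot: [-0.701, 0.702, -0.089, 0.087]
force: [-0.8, 0.6, -1.2]
grip_width: -0.003
[673.5 117.3 295.4] -14.237284866123534 [-0.8  0.6 -1.2]
photometer wrist 0.66 [324.9 116.5] [618.9 139.9   0. ]
photometer scene 0.69 [272.1 228.9] [622.9 131.    0. ]
   tri [618.3 139.6   6.1]
push_face scene 0.68 [309.8 231.6] [499.1 160.   45. ]
start_key_top wrist 0.94 [322.5 155. ] [641.7 129.6 161. ]
start_key_top scene 0.56 [379.  203.9] [334.9 151.8 161. ]
   tri [504.1  94.8 126.7]
well_floor wrist 0.63 [319.3  88. ] [586.3 141.1  19. ]
well_floor scene 0.77 [280.1 227.9] [591.6 143.3  19. ]
   tri [588.7 142.6  19.7]
```

View pics/w2.png

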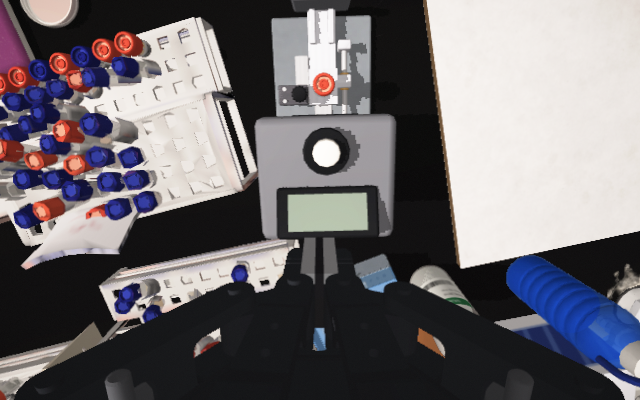

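The photometer is nearly aligned with the tool: key centre (326,153), tube cap (323,84), head front corners about (258,118) and (397,115), base-plate front corners about (273,17) and (371,15). From these corners I'll get its pose.

```bash
python3 - <<'E'
from h import *
np.set_printoptions(precision=1,suppress=True)
P=eyes.capture("wrist")
g=cv2.resize(P["color"][0:180,230:420],None,fx=3.1,fy=3.1,interpolation=cv2.INTER_CUBIC);cv2.imwrite("pics/c2.png",g[:,:,::-1])
c=P["color"].astype(int); m=np.zeros(c.shape[:2],np.uint8);m[135:170,305:347]=(c[135:170,305:347].min(2)>200)
M=cv2.moments(m,True);k=(M["m10"]/M["m00"],M["m01"]/M["m00"]);print("key",k,M["m00"],atz(P,k,161))
m[:]=0;r=c[70:98,308:340];m[70:98,308:340]=(r[...,0]>150)&(r[...,1]<130)
M=cv2.moments(m,True);t=(M["m10"]/M["m00"],M["m01"]/M["m00"]);print("cap",t,M["m00"],atz(P,t,99))
for a,b,z in(((258,118),(397,115),140),((273,17),(371,15),10)):
    A,B=atz(P,a,z),atz(P,b,z);d=B-A;print(A,B,np.linalg.norm(d),np.degrees(np.arctan2(-d[0],d[1])))
d=atz(P,k,161)-atz(P,t,99);print("key-tube",np.linalg.norm(d[:2]),np.degrees(np.arctan2(d[1],d[0])))
E
```

```text
key (322.73952641165755, 155.7304189435337) 549.0 [640.7 132.2 161. ]
cap (320.55183946488296, 86.84615384615384) 299.0 [587.7 143.9  99. ]
[600.9  87.9 140. ] [625.9 198.3 140. ] 113.13696096328695 -12.741642627203158
[498.  112.1  10. ] [522.3 218.4  10. ] 109.0651534889074 -12.869628368786207
key-tube 54.27029588170152 -12.466523278604843
```

View pics/c2.png

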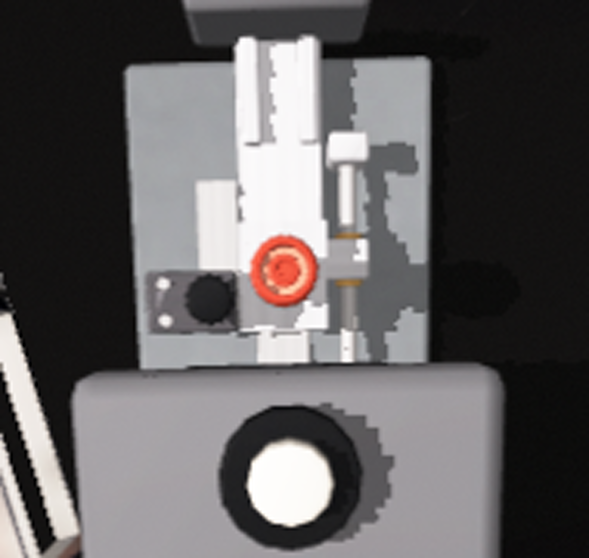

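```bash
python3 - <<'E'
from h import *
np.set_printoptions(precision=1,suppress=True)
a=np.radians(-12.7);u=np.array([np.cos(a),np.sin(a),0]);f=np.array([501,163.5,0])
s,p,M=pose();print(p)
print(todp(f-60*u+[0,0,200]),todp(f-60*u+[0,0,52]))
E
```

```text
[669.2 121.7 299.3]
[-233.3   99.3   -1.4] [-233.3  247.3   -1.4]
```

```bash
python3 -m crank '[{"dp":[-25,0,0],"roll":-0.027,"gripper":255},{"dp":[-55,0,0],"roll":-0.027,"gripper":255},{"dp":[-90,0,0],"roll":-0.027,"gripper":255},{"dp":[-125,10,0],"roll":-0.027,"gripper":255},{"dp":[-160,30,0],"roll":-0.027,"gripper":255},{"dp":[-190,50,-1],"roll":-0.027,"gripper":255},{"dp":[-215,75,-1],"roll":-0.027,"gripper":255},{"dp":[-233,100,-1],"roll":-0.027,"gripper":255},{"dp":[-233,125,-1],"roll":-0.027,"gripper":255},{"dp":[-233,150,-1],"roll":-0.027,"gripper":255}]'
python3 -m crank '[{"dp":[0,25,0],"roll":0,"gripper":255},{"dp":[0,50,0],"roll":0,"gripper":255},{"dp":[0,75,0],"roll":0,"gripper":255},{"dp":[0,97,0],"roll":0,"gripper":255},{"dp":[0,97,0],"roll":0,"gripper":255},{"dp":[0,97,0],"roll":0,"gripper":255}]'
python3 - <<'E'
from h import *
np.set_printoptions(precision=1,suppress=True)
a=np.radians(-12.7);u=np.array([np.cos(a),np.sin(a),0]);f=np.array([501,163.5,52])
s,p,M=pose();print(p,np.degrees(np.arctan2(M[1,0],M[0,0])),s["force"],todp(f))
P=eyes.capture("scene");print(models.spot_point(P,"push_face")[:1])
g=cv2.resize(P["color"][150:290,200:370],None,fx=4,fy=4,interpolation=cv2.INTER_CUBIC);cv2.imwrite("pics/s3.png",g[:,:,::-1])
E
```

```text
time_s: 5.32
eef_pos: [442.2, 177.3, 148.8]
ee_rot: [0.703, -0.703, 0.076, -0.077]
force: [0.9, 0.2, 0.1]
grip_width: -0.002
time_s: 5.82
eef_pos: [442.7, 176.9, 52.3]
ee_rot: [-0.703, 0.703, -0.077, 0.076]
force: [0.5, -0.4, 0.7]
grip_width: 0.0
[442.7 176.9  52.3] -12.42304613138377 [ 0.5 -0.4  0.7] [59.8  0.2 -0.6]
[]
```

View pics/s3.png

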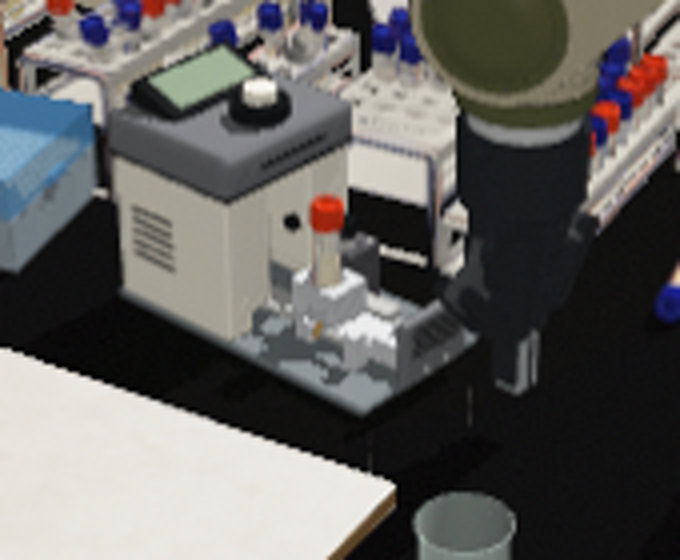

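The fingertips stand in front of the push plate, at about (515,380) in the crop, with the tube clear. Next I'll feel for contact.

```bash
python3 -m crank '[{"dp":[15,0,0],"roll":0,"gripper":255},{"dp":[30,0,0],"roll":0,"gripper":255},{"dp":[40,0,0],"roll":0,"gripper":255},{"dp":[40,0,0],"roll":0,"gripper":255}]'
python3 -m crank '[{"dp":[4,0,0],"roll":0,"gripper":255},{"dp":[8,0,0],"roll":0,"gripper":255},{"dp":[8,0,0],"roll":0,"gripper":255}]'
python3 -m crank '[{"dp":[2,0,0],"roll":0,"gripper":255},{"dp":[4,0,0],"roll":0,"gripper":255},{"dp":[4,0,0],"roll":0,"gripper":255}]'
```

```text
time_s: 6.25
eef_pos: [484.3, 168.1, 54.0]
ee_rot: [0.703, -0.703, 0.075, -0.078]
force: [-0.7, -0.8, -0.2]
grip_width: -0.001
time_s: 6.5
eef_pos: [490.0, 166.7, 52.8]
ee_rot: [0.703, -0.703, 0.076, -0.077]
force: [0.0, 0.4, 0.4]
grip_width: -0.005
time_s: 6.75
eef_pos: [493.5, 165.9, 52.3]
ee_rot: [-0.703, 0.703, -0.077, 0.076]
force: [-2.7, -0.1, 2.6]
grip_width: -0.003
```

```bash
python3 -m crank '[{"dp":[4,0,0],"roll":0,"gripper":255},{"dp":[8,0,0],"roll":0,"gripper":255},{"dp":[12,0,0],"roll":0,"gripper":255},{"dp":[16,0,0],"roll":0,"gripper":255},{"dp":[20,0,0],"roll":0,"gripper":255},{"dp":[24,0,0],"roll":0,"gripper":255},{"dp":[28,0,0],"roll":0,"gripper":255},{"dp":[32,0,0],"roll":0,"gripper":255},{"dp":[36,0,0],"roll":0,"gripper":255},{"dp":[36,0,0],"roll":0,"gripper":255}]'
python3 -m crank '[{"dp":[4,0,0],"roll":0,"gripper":255},{"dp":[8,0,0],"roll":0,"gripper":255},{"dp":[11,0,0],"roll":0,"gripper":255},{"dp":[13,0,0],"roll":0,"gripper":255},{"dp":[15,0,0],"roll":0,"gripper":255},{"dp":[15,0,0],"roll":0,"gripper":255},{"dp":[15,0,0],"roll":0,"gripper":255}]'
python3 - <<'E'
from h import *
P=eyes.capture("scene")
g=cv2.resize(P["color"][150:290,200:370],None,fx=4,fy=4,interpolation=cv2.INTER_CUBIC);cv2.imwrite("pics/s4.png",g[:,:,::-1])
E
```

```text
time_s: 7.58
eef_pos: [528.8, 158.0, 52.2]
ee_rot: [-0.703, 0.703, -0.077, 0.076]
force: [-2.8, 0.1, 3.8]
grip_width: -0.003
time_s: 8.17
eef_pos: [543.0, 154.9, 52.1]
ee_rot: [-0.703, 0.703, -0.077, 0.076]
force: [-5.5, -0.0, 3.2]
grip_width: 0.001
```

View pics/s4.png

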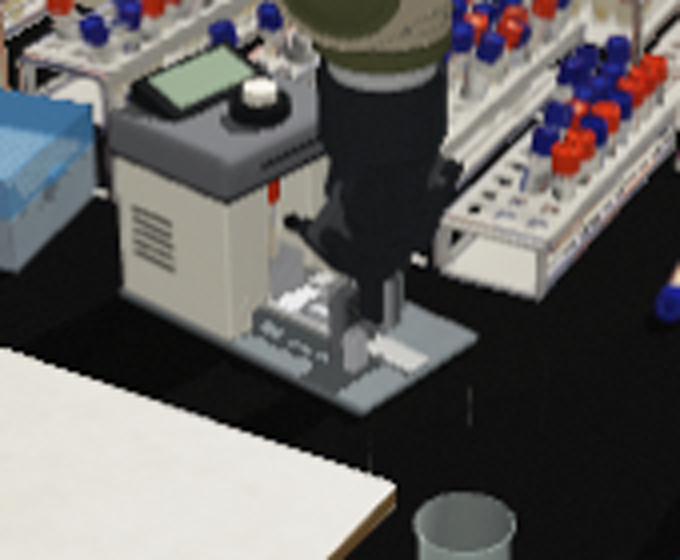

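```bash
python3 -m crank '[{"dp":[-3,0,0],"roll":0,"gripper":255},{"dp":[-6,0,0],"roll":0,"gripper":255},{"dp":[-9,0,0],"roll":0,"gripper":255},{"dp":[-12,0,0],"roll":0,"gripper":255},{"dp":[-14,0,0],"roll":0,"gripper":255},{"dp":[-14,0,0],"roll":0,"gripper":255},{"dp":[-14,0,0],"roll":0,"gripper":255}]'
```

```text
time_s: 8.8
eef_pos: [530.1, 157.8, 52.4]
ee_rot: [0.703, -0.703, 0.076, -0.077]
force: [-0.0, 0.4, 0.7]
grip_width: -0.0
```

The force dropped to zero after 14 mm of retreat, which suggests it is latched. I'll back off and rise, then check with the wrist camera.

```bash
python3 -m crank '[{"dp":[-15,0,0],"roll":0,"gripper":255},{"dp":[-35,0,0],"roll":0,"gripper":255},{"dp":[-60,-5,0],"roll":0,"gripper":255},{"dp":[-60,-40,0],"roll":0,"gripper":255},{"dp":[-60,-75,0],"roll":0,"gripper":255},{"dp":[-60,-110,0],"roll":0,"gripper":255},{"dp":[-60,-145,0],"roll":0,"gripper":255},{"dp":[-60,-180,0],"roll":0,"gripper":255},{"dp":[-40,-200,0],"roll":0,"gripper":255},{"dp":[-10,-210,0],"roll":0,"gripper":255}]'
python3 - <<'E'
from h import *
s,p,M=pose();print(p,s["force"],todp([640.7,132.2,262]).round(1))
P=eyes.capture("scene")
g=cv2.resize(P["color"][150:290,200:370],None,fx=4,fy=4,interpolation=cv2.INTER_CUBIC);cv2.imwrite("pics/s5.png",g[:,:,::-1])
E
```

```text
time_s: 9.63
eef_pos: [520.5, 160.5, 266.7]
ee_rot: [0.703, -0.703, 0.074, -0.078]
force: [-0.2, 0.6, 0.5]
grip_width: 0.0
[520.48208805 160.54155259 266.69413783] [-0.16539551  0.63762851  0.52521414] [123.5   5.4  -2. ]
```

View pics/s5.png

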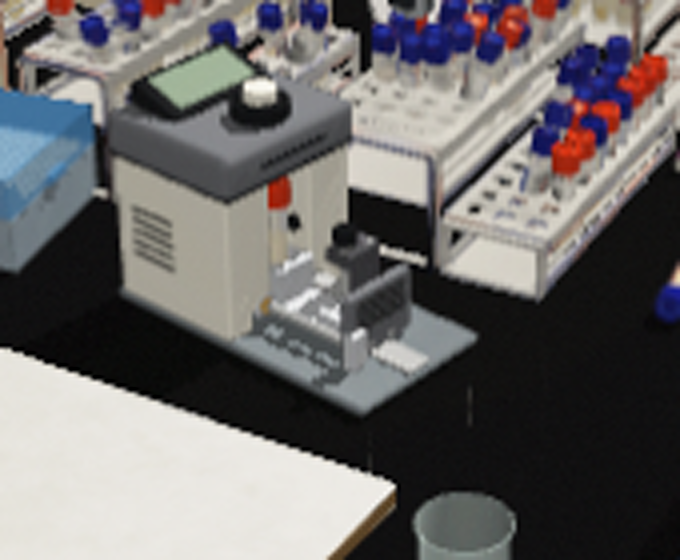

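The carriage is held mid-way with the tube inside the housing front, and the pin knob is at (345,240) in the crop. It's latched, so I'll go above the key.

```bash
python3 -m crank '[{"dp":[30,0,0],"roll":0,"gripper":255},{"dp":[60,5,0],"roll":0,"gripper":255},{"dp":[90,15,0],"roll":0,"gripper":255},{"dp":[108,30,0],"roll":0,"gripper":255},{"dp":[114,45,0],"roll":0,"gripper":255},{"dp":[114,45,0],"roll":0,"gripper":255},{"dp":[114,45,0],"roll":0,"gripper":255}]'
python3 - <<'E'
from h import *
s,p,M=pose();print(p,s["force"],todp([640.7,132,183]).round(1))
P=eyes.capture("wrist")
g=np.ascontiguousarray(P["color"]);print(models.spot_point(P,"start_key_top")[:1])
cv2.imwrite("pics/w6.png",g[:,:,::-1])
E
```

```text
time_s: 10.27
eef_pos: [630.6, 135.6, 216.5]
ee_rot: [-0.703, 0.703, -0.077, 0.076]
force: [-0.3, 1.2, 0.8]
grip_width: -0.001
[630.64618359 135.60802952 216.52411702] [-0.2902436   1.23981707  0.81543159] [10.7 33.5 -1.3]
[{'centre': [318.5, 249.5], 'confidence': 0.76}]
```

View pics/w6.png

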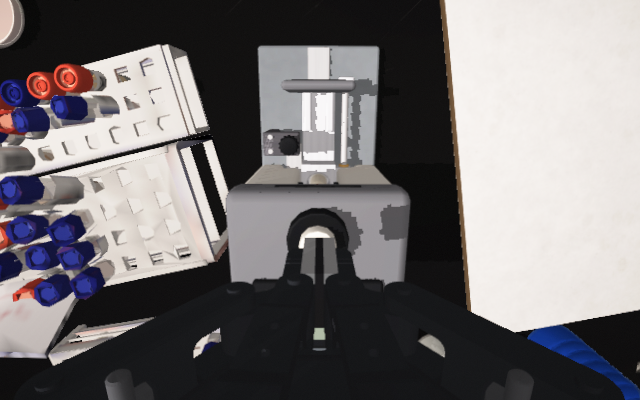

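Laterally the fingertips line up with the key (column 318 against 320), and it lies about 10 mm further on. The carriage is still latched with the pin knob at (288,145). Now I'll press.

```bash
python3 -m crank '[{"dp":[10,5,-1],"roll":0,"gripper":255},{"dp":[10,20,-1],"roll":0,"gripper":255},{"dp":[10,28,-1],"roll":0,"gripper":255},{"dp":[10,30,-1],"roll":0,"gripper":255},{"dp":[10,30,-1],"roll":0,"gripper":255}]'
python3 -m crank '[{"dp":[0,2,0],"roll":0,"gripper":255},{"dp":[0,4,0],"roll":0,"gripper":255},{"dp":[0,5,0],"roll":0,"gripper":255},{"dp":[0,5,0],"roll":0,"gripper":255}]'
python3 -m crank '[{"dp":[0,1,0],"roll":0,"gripper":255},{"dp":[0,2,0],"roll":0,"gripper":255},{"dp":[0,3,0],"roll":0,"gripper":255},{"dp":[0,3,0],"roll":0,"gripper":255}]'
```

```text
time_s: 10.78
eef_pos: [640.5, 132.6, 187.6]
ee_rot: [0.703, -0.703, 0.076, -0.076]
force: [0.9, 0.1, 0.2]
grip_width: -0.002
time_s: 11.12
eef_pos: [641.0, 132.4, 182.6]
ee_rot: [0.703, -0.703, 0.076, -0.077]
force: [-0.1, 1.0, 1.1]
grip_width: 0.001
time_s: 11.45
eef_pos: [641.0, 132.4, 179.4]
ee_rot: [0.703, -0.703, 0.076, -0.077]
force: [-0.3, 1.0, 3.2]
grip_width: -0.001
```

Contact came at the expected height. I'll press in small steps until the force rises past the bottom.

```bash
python3 -m crank '[{"dp":[0,1,0],"roll":0,"gripper":255},{"dp":[0,2,0],"roll":0,"gripper":255},{"dp":[0,2,0],"roll":0,"gripper":255}]'
python3 -m crank '[{"dp":[0,0.5,0],"roll":0,"gripper":255},{"dp":[0,0.5,0],"roll":0,"gripper":255},{"dp":[0,0.5,0],"roll":0,"gripper":255}]'
```

```text
time_s: 11.7
eef_pos: [641.0, 132.4, 178.1]
ee_rot: [0.703, -0.703, 0.076, -0.077]
force: [-1.6, 1.0, 7.2]
grip_width: -0.001
time_s: 11.95
eef_pos: [641.0, 132.4, 178.0]
ee_rot: [0.703, -0.703, 0.076, -0.077]
force: [-3.1, 0.2, 9.7]
grip_width: -0.0
```

It has bottomed: the tip is at 156 mm, as expected, with the force well over 4 N. Release and retreat.

```bash
python3 -m crank '[{"dp":[0,-3,0],"roll":0,"gripper":255},{"dp":[0,-8,0],"roll":0,"gripper":255},{"dp":[0,-20,0],"roll":0,"gripper":255},{"dp":[0,-45,0],"roll":0,"gripper":255},{"dp":[0,-75,0],"roll":0,"gripper":255},{"dp":[10,-100,0],"roll":0,"gripper":255},{"dp":[25,-115,0],"roll":0,"gripper":255},{"dp":[30,-120,0],"roll":0,"gripper":255},{"dp":[30,-120,0],"roll":0,"gripper":255},{"dp":[30,-120,0],"roll":0,"gripper":255}]'
python3 - <<'E'
from h import *
P=eyes.capture("wrist");S=eyes.capture("scene")
a=P["color"][0:250,150:450];b=cv2.resize(S["color"][150:290,200:370],(364,300))
cv2.imwrite("pics/f7.png",np.hstack([cv2.resize(a,(360,300)),b])[:,:,::-1])
s=ctrl.sense();print(s["eef_pos"],s["force"],s["dq"])
for l in("small_beaker","lying_tube","petri_dish"):
    T=eyes.capture("top");r=models.spot_point(T,l);print(l,[(q["confidence"],atz(T,q["centre"],0).round()) for q in r[:1]])
E
```

```text
time_s: 12.78
eef_pos: [670.1, 125.7, 295.8]
ee_rot: [-0.703, 0.703, -0.077, 0.076]
force: [0.0, 0.4, 0.4]
grip_width: -0.001
[669.72337468 125.98250951 295.67690657] [ 0.39548563 -0.04562716 -0.37117887] [ 0.00323774 -0.00362952  0.00034881  0.00073358  0.00035504 -0.00063772]
small_beaker [(0.55, array([392., 348.,   0.]))]
lying_tube [(0.45, array([405., -12.,   0.]))]
petri_dish [(0.6, array([ 424., -124.,    0.]))]
```

View pics/f7.png

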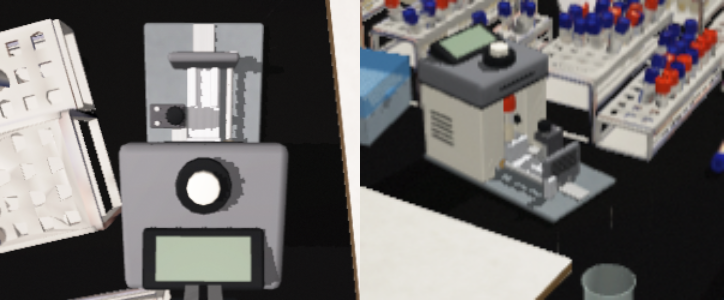

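Both views show the carriage still latched (plate at about (205,60) in the left crop), the key up at (203,188), and the arm clear.

```bash
python3 -c "
from rig import ctrl;print(ctrl.finish_job())"
```

```text
the job is handed in; nothing more can be done
None
```

The job is done and handed in at about 13 s of the 43 s allowed. The carriage is latched against the pin with the tube inside the housing, and the start key was pressed after that.

- **Carriage:** I pushed the front plate in by an estimated 51–54 mm, with about 5.5 N against the fingers. On backing off, the force fell to zero, and three later pictures show the carriage held mid-way. The pin's drop could not be measured directly; I inferred it from the carriage staying in.
- **Start key:** I pressed it until the fingertips stopped at 156 mm, which is 5 mm of travel, with 9.7 N. The last pictures show it up again.
- **Last checks:** The arm was clear, with the force near zero. The beaker, lying tube and dish were found within 4–9 mm of their first positions. I put that down to network scatter, as the arm never went near them. No check failed.
- **Along the way:** One early move was refused because its rows had no gripper value; nothing moved. Before the close look, the networks placed the key and push plate up to about 10 mm apart between views, so I used my own measurement from the wrist camera.

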